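# Feel for the hidden trimmer and press it home

## Robot

A 7-joint arm with a two-finger parallel gripper is mounted at the origin on the work surface. World frame = base frame: x ahead of the robot, y to its left, z up, the work surface at z = 0. Lengths are in m, angles in rad, forces in N, time in s.
With the tool pointing down it reaches from about 0.425 to 0.95 m from the base axis. Payload 4.7 kg.
Tool frame: the origin (TCP) lies at the very end of the fingers, on their centre line; the grasp point (between the pads) lies behind it (manip.grasp_offset is the z of the grasp point in the tool frame, in m); z points along the fingers, y is the line along which they close (so a half turn about z gives the same grasp; the last joint's range is limited). The gripper opens to 87 mm and grips with 3 to 60 N. Pads are 19 mm wide; open, the fingers measure 117 mm over their backs; the gripper's body (75 mm by 190 mm) begins 51 mm behind the grasp point.
Start: joints at [-1.254, 0.469, -0.049, 1.532, 0.024, 1.141, -0.082], TCP at [0.229, 0.635, 0.192] pointing down, gripper open.
Joint ranges: [-2.59, 2.59], [-0.33, 1.99], [-1.39, 1.29], [0.1, 2.45], [-1.04, 4.18], [0.21, 1.99], [-2.66, 2.66]. Speed limits (rad/s): [2.57, 2.57, 3.14, 3.14, 3.14, 3.14, 3.14].

## Interface

Orientations are given as a rotation vector (axis times angle).
In Python, from cell import manip, get_image, workorder gives the robot as it stands.
- The arm moves only by the tool servo_tool, never from a script. Its argument "rows" is a list of rows, each an object of numbers: "x", "y", "z": the shift along the tool's x, y, z in m; "twist": the turn about the tool's z in rad; "claw": the opening in per cent of the stroke, from 0 (shut) to 100 (fully open). In form: [{"x": .., "y": .., "z": .., "twist": .., "claw": ..}, ...]. A call has 1 to 20 rows; each row is the pose to reach, as a shift and turn from the pose commanded when the call began, along the tool's axes at that moment; what a row does not reach only later rows make up. A row lasts 1/8 s, in which the tool goes at most 62.5 mm and 10.7 degrees, less where a joint would pass 70% of its speed; a pose out of reach is approached as far as the arm can. A call with a gripper value outside its range is refused whole. The fingers move at their own pace and stop on an object; the grip force is fixed at half the most. Time passes only in rows, so rows that repeat a pose let the fingers close. It gives the time, the measured TCP pose, the force, the opening and the grip force at its end, in the units of the state.
- manip.state(): the state, without advancing time (a new reading comes with each control period).
- get_image(name): name is "side" or "top" or "wrist"; returns a dict with "color" (480x640x3 uint8, red, green, blue), "vfov" (degrees; the focal length in pixels is half the picture's height over the tangent of half this angle, whatever the lens; pixels are square), "cx", "cy" (the principal point, pixels), "eye" and "attitude" of the camera in the world. Camera axes: x right, y up, looking along -z (the intrinsics and any distortion apply to the point x, -y, -z); pixel columns grow to the right and rows downward; lengths in m; the calibration is good to about 2 mm. A picture is of the moment at which its call begins. There is no depth.
- workorder.close_job(): hands the job in; it is judged then, once.
The state is a dict: "t": time; "joint_pos": joint angles; "dq": joint speeds; "joint_efforts": joint torques, N m; "eef_pos": TCP position; "eef_rot": TCP orientation; "wrist_force": force on the tool from outside, world axes, zero at the start; "torque": the same for the moment, N m; "width": finger opening in m; "grip_force": force on a finger pad.
Only numpy, scipy, OpenCV 4.12 (cv2) and the standard library are available. Lean on these libraries where they do the work, as an engineer would, in place of code of your own. Each camera call takes 0.05 s, during which the arm holds its last target. There are 200 camera calls.

## Task

Push the shutter on the radio chassis fully open, take the wooden-handled trimming tool from its block, feel along the bottom of the uncovered slot with the tool's sprung tip until it drops into the hidden trimmer hole, and press the trimmer fully home. Then stand the tool back upright in its block, let go of it, and leave the other things on the bench where they are.

Things in the scene. Friction and masses are not known exactly. Their poses are not given: they have to be found in the camera images.
- chassis: fixed grey radio chassis, 180 mm (x) by 280 mm (y) by 70 mm high; origin at the centre of its underside; its -x side has three black knobs and faces roughly towards the robot. In its top, along its y axis at x = -40 mm, runs the slot, under the shutter. Two coil cans and a tuning condenser near the +x edge (x from 42 to 82 mm) rise at most 50 mm above the top.
- slot (a point): centre of the slot, level with the chassis top; y along the slot, 110 mm long (y -55 to +55) and 16 mm wide (x). Its floor is a level black strip 10 mm below the top. Somewhere in it, centred between y = -36 and +36 mm (differs each time), is the trimmer hole: a gap 16 mm long, as wide as the slot, with a black round core whose top stands 8 mm below the strip.
- shutter (a joint): copper shutter plate (160 mm along the slot, 44 mm across, 4.5 mm above the chassis top) that covers the slot. It slides along the chassis's +x axis: 0 = shut, 0.040 m = fully open; starts within 3 mm of shut. About 2 N of friction; stays where it is left.
- shutter_lip (a point): middle of the top edge of the shutter's upright brass lip, 30.5 mm above the chassis top: the lip is 80 mm long (y), 8 mm thick (x), and rises 26 mm from the shutter; push its -x face to open. Axes as the chassis.
- trimmer (a joint): how far the trimmer's core has been pushed down in its hole: 0 = up, 0.008 m = fully home against its stop. Needs about 7 N; it stays where it is left.
- trimtool: trimming tool, 159 mm long, 100 g, standing upright in its block; origin at the centre of the underside of its black finger guard (44 mm wide, 6 mm thick), z up. Square wooden handle, 22 by 22 mm, from 6 to 69 mm above the origin. Below the guard: a 10 mm thick shank, 50 mm long, then a round-ended brass tip, 8 mm thick, 40 mm long. Mass varies by 30 %.
- tool_handle (a point): point on the tool's axis 38 mm above its origin, a good place to grip; axes as the tool, x and y square to the handle's flat sides
- tool_tip (a point): end of the tool's brass tip, 90 mm below the tool's origin when not pushed in. The tip is sprung: it goes in by up to 10 mm (1 N at first, 6 N at 10 mm) and then bears solidly.
- holder: fixed dark wooden block, 80 by 80 by 100 mm high, with a 28 by 28 mm square hole right through it from top to bottom; the tool stands in it with its guard resting on the block's top. Origin at the centre of the underside. It may be to the left or the right of the chassis.
- holder_mouth (a point): centre of the block's hole at its top, 100 mm above the bench
- transformer: black iron mains transformer, 75 by 90 by 72 mm high, 1.8 kg, loose, on the other side of the chassis from the block; origin at the centre of its underside; leave it alone
- valve: frosted glass valve with a black base, 52 mm diameter, 112 mm high, standing loose beyond the chassis; origin at the centre of its underside; leave it alone
- bezel: brass bezel ring lying flat beyond the chassis, 110 mm outside diameter, 9 mm high, loose; leave it alone
- tin: green tin, 60 mm diameter, 70 mm high, standing loose beyond the chassis; leave it alone
Mind the look-alikes: they are no part of the job. Leave any orange or purple look-alike of the trimtool alone.

How it is judged:
On the way, in this order (a step that is already met when the one before it is completed fails the run):
1. the shutter is pushed open, at least 35 of its 40 mm (value of joint shutter above 0.035 m), for 0.2 s.
2. the tool is lifted clear of its block (z of tool_tip in the frame of holder above 0.1 m), for 0.1 s.
3. the tool's tip has dropped into the trimmer hole (at least 4 mm below the strip) (z of tool_tip in the frame of chassis below 0.056 m and x of tool_tip in the frame of slot between -0.012 and 0.012 m and y of tool_tip in the frame of slot between -0.056 and 0.056 m), for 0.04 s.
4. the trimmer is pressed home, at least 7 of its 8 mm (value of joint trimmer above 0.007 m), for 0.1 s.
At the end, for the whole second after the job is handed in: the shutter is at least 35 mm open, the trimmer's core at least 7 mm down, and the tool stands released, upright (within 7 degrees) and at rest in its block with the guard on the block's top (within 5 mm in height, 16 mm sideways) (value of joint shutter above 0.035 m and value of joint trimmer above 0.007 m and horizontal distance between trimtool and holder_mouth below 0.016 m and z of trimtool in the frame of holder between 0.095 and 0.105 m and angle between trimtool's own z axis and vertical below 0.12 rad and linear speed of trimtool below 0.03 m/s); the robot touches nothing.
It fails at once if the transformer, valve, bezel ring or tin is shifted by more than 20 mm (distance of any of transformer, valve, bezel, tin from where it was at the start of the episode above 0.02 m).
It also fails if it takes over 72 s, if anything falls off the work surface, if the arm or the gripper's body presses on something with over 40 N, if the wrist force passes 120 N, or if a joint passes its speed limit or range.

## Working session

There is one attempt and no reset: what is moved stays moved. The work goes in short steps, Python scripts to look and compute and a tool call to move; the robot and the scene stay as the last step left them, time stands still between calls to the robot, and variables do not carry over. Pictures are saved under pics/ and viewed, at most 10 in all, crops included, and the job is handed in when it is done.

Besides the shell and the picture viewer there is one more tool, called after "Request:" as name(argument=value, ...) on one line, values as JSON. servo_tool: Moves the arm, as the interface text tells. Its arguments: {"type":"object","properties":{"rows":{"type":"array"}},"required":["rows"]}

```bash
mkdir -p pics; ls; python3 - <<'E'
from cell import manip,get_image
import cv2,numpy as np
s=manip.state();print({k:np.round(v,3) for k,v in s.items()},manip.grasp_offset)
for n in("side","top"):
    d=get_image(n);cv2.imwrite(f"pics/{n}0.png",d["color"][:,:,::-1]);print({k:v for k,v in d.items() if k!="color"})
E
```

```text
pics
{'t': np.float64(0.0), 'joint_pos': array([-1.254,  0.469, -0.049,  1.534,  0.024,  1.141, -0.082]), 'dq': array([-0.001, -0.   ,  0.   ,  0.002, -0.001,  0.   ,  0.001]), 'joint_efforts': array([-1.0000e-03, -5.0798e+01, -8.2000e-02, -2.3617e+01, -6.2000e-02,
        3.8000e-02,  0.0000e+00]), 'eef_pos': array([0.229, 0.634, 0.191]), 'eef_rot': array([-5.400e-01, -3.094e+00,  3.000e-03]), 'wrist_force': array([-0.69 , -0.097, -0.029]), 'torque': array([-0.049, -0.008, -0.023]), 'grip_force': np.float64(0.0), 'width': np.float64(0.087)} -0.0187
{'vfov': 43.749919009236024, 'cx': 322.3872814444321, 'cy': 237.59807995636535, 'eye': array([0.45400648, 0.71655052, 0.97627604]), 'attitude': array([ 0.12387294, -1.05729399, -2.76759381])}
{'vfov': 47.856833248810496, 'cx': 322.9806273267811, 'cy': 234.2693847418548, 'eye': array([ 0.58087196, -0.03949841,  1.14785248]), 'attitude': array([ 0.05244171, -0.0342242 , -1.54578786])}
```

View pics/top0.png

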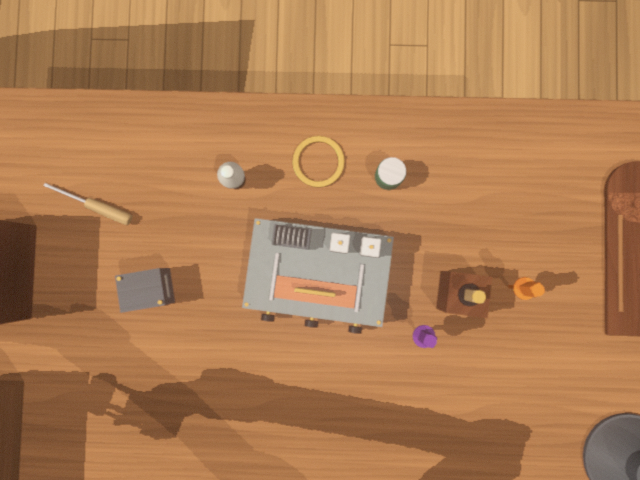

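View pics/side0.png

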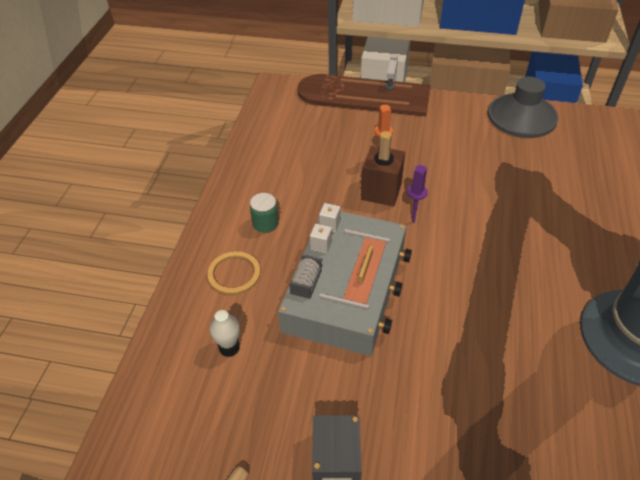

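The top view shows the chassis (top corners about (257,220), (392,237), (383,326), (245,307)), with the brass lip at (295,291)–(335,296). The transformer is at (143,290).

Candidates for the tool:
- Wooden handle in the dark block at (475,296), side view (385,148).
- Orange one at (528,289).
- Purple one at (425,337).
- Wooden screwdriver lying at (110,210).

The one standing in the block fits the description. I'll confirm it in a crop.

```bash
cat > h.py <<'E'
import numpy as np,cv2
from scipy.spatial.transform import Rotation as R
from cell import manip,get_image
def cam(d):
    h,w=d["color"].shape[:2];f=h/2/np.tan(np.radians(d["vfov"])/2)
    return f,R.from_rotvec(d["attitude"]).as_matrix(),d["eye"]
def ray(d,p):
    f,A,e=cam(d);return A@np.array([(p[0]-d["cx"])/f,-(p[1]-d["cy"])/f,-1.])
def onz(d,p,z):
    r=ray(d,p);return d["eye"]+r*(z-d["eye"][2])/r[2]
def px(d,P):
    f,A,e=cam(d);c=A.T@(np.array(P)-e);return np.array([d["cx"]+f*c[0]/-c[2],d["cy"]+f*c[1]/c[2]])
def two(d1,p1,d2,p2):
    a,b=ray(d1,p1),ray(d2,p2);M=np.c_[a,-b];s=np.linalg.lstsq(M,d2["eye"]-d1["eye"],rcond=None)[0]
    P,Q=d1["eye"]+a*s[0],d2["eye"]+b*s[1];return (P+Q)/2,np.linalg.norm(P-Q)
def hsv(d): return cv2.cvtColor(d["color"],cv2.COLOR_RGB2HSV)
def blobs(m,amin=30):
    c,_=cv2.findContours(m.astype(np.uint8),cv2.RETR_EXTERNAL,cv2.CHAIN_APPROX_NONE)
    return sorted([x for x in c if cv2.contourArea(x)>amin],key=cv2.contourArea,reverse=True)
E
python3 - <<'E'
from h import *
d=get_image("top");s=get_image("side")
for p in [(257,220),(392,237),(383,326),(245,307)]: print("chassis",onz(d,p,.07).round(4))
c=d["color"]
a=cv2.resize(c[205:335,235:400],None,fx=3,fy=3,interpolation=cv2.INTER_CUBIC)
b=cv2.resize(c[255:355,410:550],None,fx=2,fy=2,interpolation=cv2.INTER_CUBIC)
e=cv2.resize(s["color"][95:225,340:450],None,fx=2,fy=2,interpolation=cv2.INTER_CUBIC)
o=np.zeros((480,800,3),np.uint8);o[:390,:495]=a;o[:200,500:780]=b;o[205:465,500:720]=e
cv2.imwrite("pics/c1.png",o[:,:,::-1])
H=hsv(d)
for n,m in dict(grey=(H[...,1]<60)&(H[...,2]>90)).items():
    k=[x for x in blobs(m) if cv2.pointPolygonTest(x,(300,265),False)>0]
    for x in k[:1]: 
        r=cv2.minAreaRect(x);print(n,r);print(np.array([onz(d,q,.07) for q in cv2.boxPoints(r)]).round(4))
m=(H[...,0]<14)&(H[...,1]>150)&(H[...,2]>150);m[:,:260]=0;m[:,380:]=0;m[:260]=0
for x in blobs(m)[:2]: r=cv2.minAreaRect(x);print("cu",r);print(np.array([onz(d,q,.0745) for q in cv2.boxPoints(r)]).round(4))
E
```

```text
chassis [0.6658 0.1065 0.07  ]
chassis [ 0.6383 -0.1638  0.07  ]
chassis [ 0.4619 -0.1492  0.07  ]
chassis [0.4922 0.1249 0.07  ]
grey ((317.9307861328125, 271.8468322753906), (141.28294372558594, 91.37498474121094), 7.87393856048584)
[[ 0.4912  0.1314  0.07  ]
 [ 0.6719  0.1123  0.07  ]
 [ 0.6399 -0.1681  0.07  ]
 [ 0.4603 -0.1466  0.07  ]]
```

View pics/c1.png

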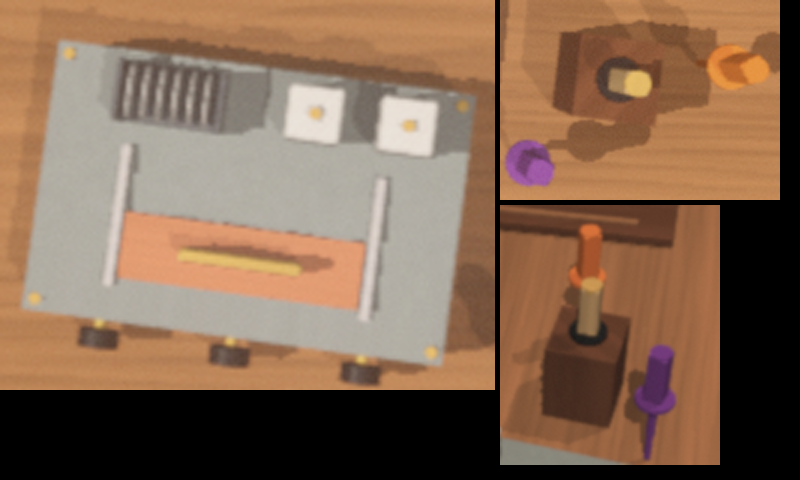

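The crop confirms it: the wooden handle with the black guard stands in the dark block, and the orange and purple look-alikes stand clear beside it. Next I'll work out the poses and the first move.

```bash
cat >> h.py <<'E'
def chassis(c,yaw):
    M=np.array([[np.cos(yaw),-np.sin(yaw)],[np.sin(yaw),np.cos(yaw)]])
    return lambda x,y,z: np.r_[np.array(c)+M@[x,y],z]
def plan(P,yaw_y=None):
    "shift in tool axes and twist to bring TCP to P with tool y along world angle yaw_y (mod pi)"
    s=manip.state();T=R.from_rotvec(s["eef_rot"]).as_matrix();t=0
    d=T.T@(np.array(P)-s["eef_pos"])
    if yaw_y is not None:
        u=T.T@np.array([np.cos(yaw_y),np.sin(yaw_y),0]);t=np.arctan2(-u[0],u[1]);t=(t+np.pi/2)%np.pi-np.pi/2
    print("x y z twist",d.round(4),round(t,4),"j7",s["joint_pos"][6].round(2))
E
python3 - <<'E'
from h import *
d=get_image("top");s=get_image("side")
q=np.array([onz(d,p,.07)[:2] for p in [(255,219),(393.5,237.5),(381.5,326.5),(242.5,307.5)]])
g=np.array([onz(d,p,.07)[:2] for p in [(257,220),(392,237),(383,326),(245,307)]])
for k in(q,g):
    v=k[0]-k[1]+k[3]-k[2];yaw=np.arctan2(-v[0],v[1]);print("centre",k.mean(0),"yaw",yaw)
lip=onz(d,(314.7,292.3),.1005);print("lip",lip)
C=chassis((q.mean(0)+g.mean(0))/2,yaw);print("lip pred",C(-.04,0,.1005))
print("guard",onz(d,(471,294.8),.103),"htop",onz(d,(479,297),.169))
T=R.from_rotvec(manip.state()["eef_rot"]).as_matrix();print(T.round(3))
plan(C(-.085,0,.20),yaw+np.pi/2)
E
```

```text
centre [ 0.5642772  -0.01817364] yaw -0.1089427512625157
centre [ 0.56457329 -0.02040983] yaw -0.1056984310500646
lip [ 0.52632991 -0.01340807  0.1005    ]
lip pred [ 0.52464848 -0.01507167  0.1005    ]
guard [ 0.5293102  -0.31322762  0.103     ] htop [ 0.52900012 -0.31029226  0.169     ]
[[-0.941  0.339 -0.   ]
 [ 0.339  0.941 -0.001]
 [-0.    -0.001 -1.   ]]
x y z twist [-0.455  -0.5219 -0.0078] -0.2401 j7 -0.08
```

Request:
servo_tool(rows=[{"x": -0.455,"y": -0.522,"z": -0.02,"twist": -0.24,"claw": 0},{"x": -0.455,"y": -0.522,"z": -0.02,"twist": -0.24,"claw": 0},{"x": -0.455,"y": -0.522,"z": -0.02,"twist": -0.24,"claw": 0},{"x": -0.455,"y": -0.522,"z": -0.02,"twist": -0.24,"claw": 0},{"x": -0.455,"y": -0.522,"z": -0.02,"twist": -0.24,"claw": 0},{"x": -0.455,"y": -0.522,"z": -0.02,"twist": -0.24,"claw": 0},{"x": -0.455,"y": -0.522,"z": -0.02,"twist": -0.24,"claw": 0},{"x": -0.455,"y": -0.522,"z": -0.02,"twist": -0.24,"claw": 0},{"x": -0.455,"y": -0.522,"z": -0.02,"twist": -0.24,"claw": 0},{"x": -0.455,"y": -0.522,"z": -0.02,"twist": -0.24,"claw": 0},{"x": -0.455,"y": -0.522,"z": -0.02,"twist": -0.24,"claw": 0},{"x": -0.455,"y": -0.522,"z": -0.02,"twist": -0.24,"claw": 0},{"x": -0.455,"y": -0.522,"z": -0.02,"twist": -0.24,"claw": 0},{"x": -0.455,"y": -0.522,"z": -0.02,"twist": -0.24,"claw": 0},{"x": -0.455,"y": -0.522,"z": -0.02,"twist": -0.24,"claw": 0},{"x": -0.455,"y": -0.522,"z": -0.02,"twist": -0.24,"claw": 0}])

```text
t: 2.3
eef_pos: [0.4797, -0.0093, 0.2122]
eef_rot: [-0.163, -3.137, -0.0]
wrist_force: [0.4, -0.3, -1.6]
width: 0.0004
grip_force: 0.0
```

```bash
python3 - <<'E'
from h import *
d=get_image("wrist");cv2.imwrite("pics/w1.png",d["color"][:,:,::-1])
print(manip.state()["t"],d["eye"],d["vfov"],manip.state()["eef_pos"])
C=chassis((.5645,-.019),-.107)
print("lip ends pred",px(d,C(-.04,-.04,.1005)),px(d,C(-.04,.04,.1005)),[px(d,C(a*.09,b*.14,.07)).round() for a in(-1,1) for b in(-1,1)])
plan(C(-.070,0,.086),-.107+np.pi/2)
E
```

```text
2.35 [ 0.40570892 -0.00047962  0.40501182] 69.3042955177454 [ 0.47975989 -0.00955941  0.21221052]
lip ends pred [275.96227395 277.39865179] [361.26962251 277.62780978] [array([176., 218.]), array([461., 219.]), array([194., 375.]), array([443., 376.])]
x y z twist [-0.0153 -0.0004  0.1262] 0.0025 j7 1.45
```

View pics/w1.png

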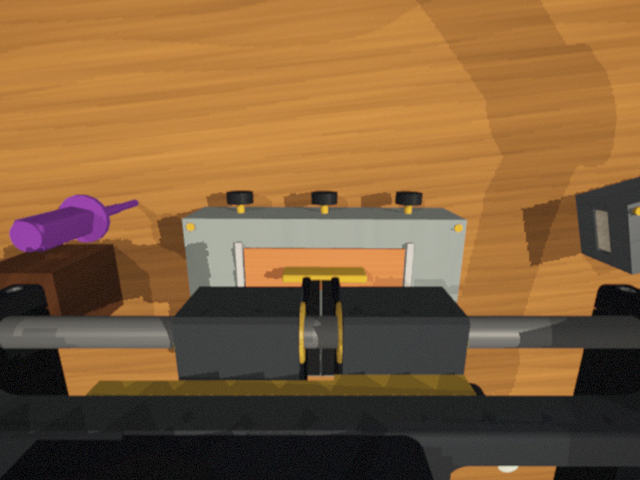

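The wrist view shows the chassis where predicted: the lip runs (284–366, 274), about 5 mm further +y than the top view gave, and x agrees. I'll descend in front of the lip and push.

Request:
servo_tool(rows=[{"x": -0.012,"y": 0,"z": 0.06,"twist": 0,"claw": 0},{"x": -0.012,"y": 0,"z": 0.11,"twist": 0,"claw": 0},{"x": -0.012,"y": 0,"z": 0.125,"twist": 0,"claw": 0},{"x": -0.012,"y": 0,"z": 0.125,"twist": 0,"claw": 0},{"x": -0.02,"y": 0,"z": 0.125,"twist": 0,"claw": 0},{"x": -0.028,"y": 0,"z": 0.125,"twist": 0,"claw": 0},{"x": -0.036,"y": 0,"z": 0.125,"twist": 0,"claw": 0},{"x": -0.044,"y": 0,"z": 0.125,"twist": 0,"claw": 0},{"x": -0.052,"y": 0,"z": 0.125,"twist": 0,"claw": 0},{"x": -0.058,"y": 0,"z": 0.125,"twist": 0,"claw": 0},{"x": -0.062,"y": 0,"z": 0.125,"twist": 0,"claw": 0},{"x": -0.062,"y": 0,"z": 0.125,"twist": 0,"claw": 0}])

```text
t: 3.85
eef_pos: [0.5417, -0.0169, 0.0871]
eef_rot: [-0.166, -3.137, 0.0]
wrist_force: [0.3, -0.4, -0.1]
width: 0.0003
grip_force: 0.0
```

```bash
cat > w.py <<'E'
from h import *
C=chassis((.5645,-.019),-.107);B=chassis((0,0),-.107)
def lip():
    d=get_image("wrist");f=manip.state()
    print(f["eef_pos"],f["wrist_force"],"tcp in chassis",(B(1,0,0)[:2]@(f["eef_pos"][:2]-[.5645,-.019])).round(4))
    H=hsv(d);m=(H[...,0]>18)&(H[...,0]<32)&(H[...,1]>140)&(H[...,2]>150);m[380:]=0
    for x in blobs(m,100)[:3]: print("yellow",cv2.boundingRect(x),cv2.contourArea(x))
    for o in(0,.035,.04): print(o,px(d,C(-.044+o,-.04,.1005)).round(),px(d,C(-.044+o,.04,.1005)).round())
    cv2.imwrite("pics/w2.png",d["color"][:,:,::-1])
E
python3 -c "
from w import *
lip()"
```

```text
[ 0.54137624 -0.01680058  0.08709644] [ 0.16191301 -0.80455971  0.6404181 ] tcp in chassis -0.0232
yellow (256, 249, 146, 15) 1835.5
yellow (299, 307, 6, 56) 137.5
yellow (189, 143, 13, 14) 135.0
0 [245. 248.] [393. 248.]
0.035 [248. 307.] [390. 307.]
0.04 [249. 315.] [389. 315.]
```

View pics/w2.png

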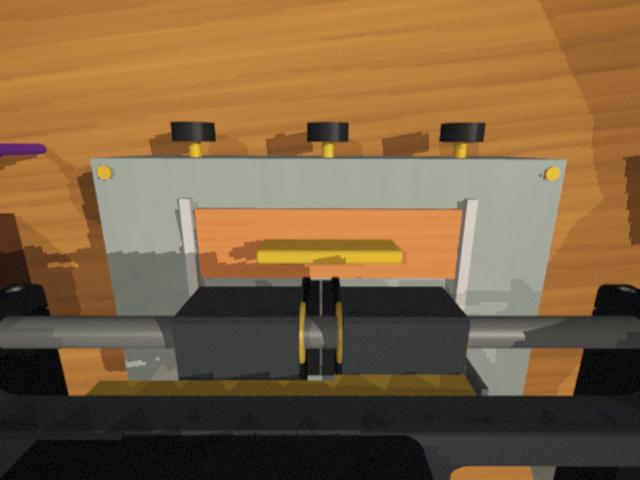

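```bash
python3 -c "
from w import *
d=get_image('wrist');s=manip.state()
print(d['eye'],R.from_rotvec(d['attitude']).as_matrix().round(3),s['eef_pos'],px(d,s['eef_pos']))
for p in [(321,278),(329,256)]: print(onz(d,p,.087),onz(d,p,.1005))
for p in [(105,173),(552,174),(92,158),(566,159)]:print(onz(d,p,.07))
t=get_image('top');cv2.imwrite('pics/t2.png',cv2.resize(t['color'][180:350,220:420],None,fx=3,fy=3)[:,:,::-1])
print(px(t,s['eef_pos']))
"
```

```text
[ 0.4674505  -0.00775386  0.27991592] [[ 0.106 -0.957 -0.27 ]
 [ 0.994  0.102  0.029]
 [-0.001 -0.271  0.962]] [ 0.54125115 -0.01675048  0.08710236] [318.68702292 275.18910504]
[ 0.54320774 -0.01557948  0.087     ] [ 0.53790634 -0.01503185  0.1005    ]
[ 0.53004613 -0.00949029  0.087     ] [ 0.52566577 -0.00936877  0.1005    ]
[ 0.46990402 -0.13695853  0.07      ]
[0.49860648 0.1273145  0.07      ]
[ 0.46062719 -0.14219115  0.07      ]
[0.49068115 0.13485403 0.07      ]
[316.78518842 284.32427866]
```

View pics/t2.png

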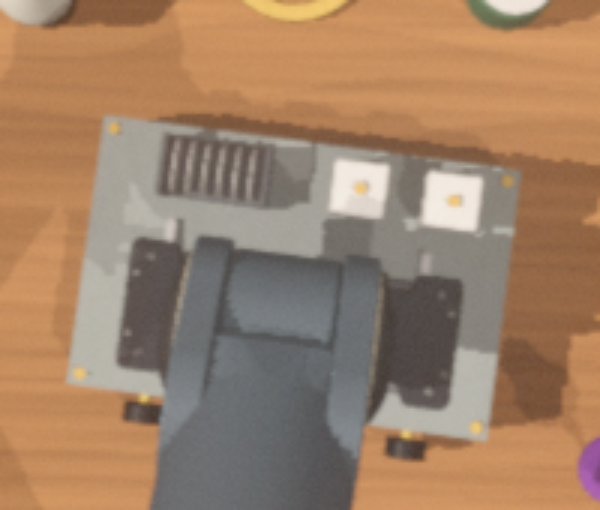

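The picture shows the shutter still shut and the fingers on the +x side of the lip, so they got over it. I'll lift, go back, come down clear of it and push again in checked steps.

Request:
servo_tool(rows=[{"x": 0,"y": 0,"z": -0.05,"twist": 0,"claw": 0},{"x": 0,"y": 0,"z": -0.05,"twist": 0,"claw": 0},{"x": 0,"y": 0,"z": -0.05,"twist": 0,"claw": 0},{"x": 0.055,"y": 0,"z": -0.05,"twist": 0,"claw": 0},{"x": 0.055,"y": 0,"z": -0.05,"twist": 0,"claw": 0},{"x": 0.055,"y": 0,"z": -0.05,"twist": 0,"claw": 0},{"x": 0.055,"y": 0,"z": 0,"twist": 0,"claw": 0},{"x": 0.055,"y": 0,"z": 0.0,"twist": 0,"claw": 0},{"x": 0.055,"y": 0,"z": 0.002,"twist": 0,"claw": 0},{"x": 0.055,"y": 0,"z": 0.002,"twist": 0,"claw": 0}])

```text
t: 5.25
eef_pos: [0.4882, -0.011, 0.0864]
eef_rot: [0.166, 3.135, 0.001]
wrist_force: [0.2, -0.2, 0.5]
width: 0.0004
grip_force: 0.0
```

```bash
python3 -c "
from w import *
lip()"
```

```text
[ 0.48804403 -0.01098391  0.08642977] [0.79272711 0.19708929 0.05276789] tcp in chassis -0.0769
yellow (196, 223, 12, 12) 103.5
0 [250. 337.] [388. 337.]
0.035 [253. 388.] [385. 388.]
0.04 [253. 395.] [384. 395.]
```

Request:
servo_tool(rows=[{"x": -0.008,"y": 0,"z": 0,"twist": 0,"claw": 0},{"x": -0.016,"y": 0,"z": 0,"twist": 0,"claw": 0},{"x": -0.024,"y": 0,"z": 0,"twist": 0,"claw": 0},{"x": -0.028,"y": 0,"z": 0,"twist": 0,"claw": 0}])

```text
t: 5.8
eef_pos: [0.5155, -0.014, 0.0852]
eef_rot: [0.166, 3.137, -0.0]
wrist_force: [-0.4, -0.5, 0.4]
width: 0.0008
grip_force: 0.0
```

```bash
python3 -c "
from w import *
lip()"
```

```text
[ 0.51573333 -0.01405991  0.08518905] [ 1.18275424  0.13935606 -0.36888892] tcp in chassis -0.049
yellow (299, 306, 6, 57) 157.0
yellow (103, 211, 14, 13) 120.5
yellow (192, 184, 13, 13) 120.5
0 [247. 294.] [391. 294.]
0.035 [250. 350.] [388. 350.]
0.04 [251. 357.] [387. 357.]
```

View pics/w2.png

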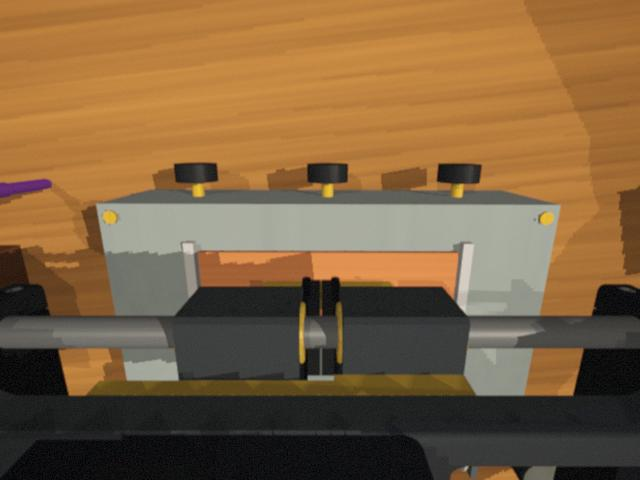

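The shutter hasn't moved yet and the fingers are just at the lip. I'll step on and track the lip numerically through the side camera.

Request:
servo_tool(rows=[{"x": -0.004,"y": 0,"z": 0,"twist": 0,"claw": 0},{"x": -0.008,"y": 0,"z": 0,"twist": 0,"claw": 0},{"x": -0.012,"y": 0,"z": 0,"twist": 0,"claw": 0}])

```text
t: 6.22
eef_pos: [0.5268, -0.0152, 0.0852]
eef_rot: [-0.166, -3.137, -0.0]
wrist_force: [-0.1, -0.1, 0.2]
width: 0.0003
grip_force: 0.0
```

```bash
cat >> w.py <<'E'
def side():
    d=get_image("side");s=manip.state();print(s["eef_pos"].round(4),s["wrist_force"].round(1),s["torque"].round(2))
    H=hsv(d);g=lambda a,b:(H[...,0]>=a)&(H[...,0]<b)&(H[...,1]>120)&(H[...,2]>110)
    m=g(0,13);m[:220]=0;m[320:]=0;m[:,:330]=0;m[:,400:]=0
    for x in blobs(m,20)[:3]: print("cu",cv2.boundingRect(x),cv2.contourArea(x))
    m=g(16,32);m[:220]=0;m[320:]=0;m[:,:325]=0;m[:,395:]=0
    for x in blobs(m,6)[:3]: print("ye",cv2.boundingRect(x),cv2.contourArea(x))
    for o in(0,.035,.04):
        print(o,[px(d,C(-.04+o,y,.1005)).round().tolist() for y in(-.04,.04)],[px(d,C(-.04+o+a*.022,b*.08,.0745)).round().tolist() for a in(-1,1) for b in (-1,1)])
    print("tcp px",px(d,s["eef_pos"]));return d
E
python3 -c "
from w import *
lip();d=side();a=get_image('top')['color']
o=np.zeros((480,800,3),np.uint8);o[:420,:400]=cv2.resize(d['color'][180:390,270:470],(400,420));o[:300,400:]=cv2.imread('pics/w2.png')[:,:,::-1][::2,::2][:,:400][:240].repeat(1,0) if 0 else cv2.resize(cv2.imread('pics/w2.png')[:,:,::-1],(400,300));cv2.imwrite('pics/m1.png',o[:,:,::-1])
"
```

```text
[ 0.52751731 -0.01524725  0.08529121] [ 1.09054685 -0.50633487  0.38224704] tcp in chassis -0.0372
yellow (348, 277, 53, 10) 430.0
yellow (257, 280, 44, 6) 209.5
yellow (299, 306, 6, 57) 154.5
0 [246. 275.] [392. 275.]
0.035 [249. 332.] [389. 332.]
0.04 [250. 340.] [388. 340.]
[ 0.5271 -0.0152  0.0852] [ 0.1 -0.5  0.9] [-0.01  0.03 -0.05]
cu (344, 242, 41, 61) 704.5
cu (384, 292, 16, 28) 282.5
cu (394, 262, 6, 20) 42.0
ye (359, 266, 8, 18) 59.5
ye (390, 285, 5, 5) 13.5
0 [[372.0, 243.0], [362.0, 274.0]] [[387.0, 240.0], [367.0, 302.0], [366.0, 235.0], [344.0, 297.0]]
0.035 [[355.0, 240.0], [344.0, 270.0]] [[370.0, 236.0], [349.0, 298.0], [349.0, 232.0], [326.0, 292.0]]
0.04 [[352.0, 239.0], [341.0, 270.0]] [[368.0, 236.0], [346.0, 297.0], [347.0, 231.0], [324.0, 292.0]]
tcp px [365.44327913 263.23301182]
```

View pics/m1.png

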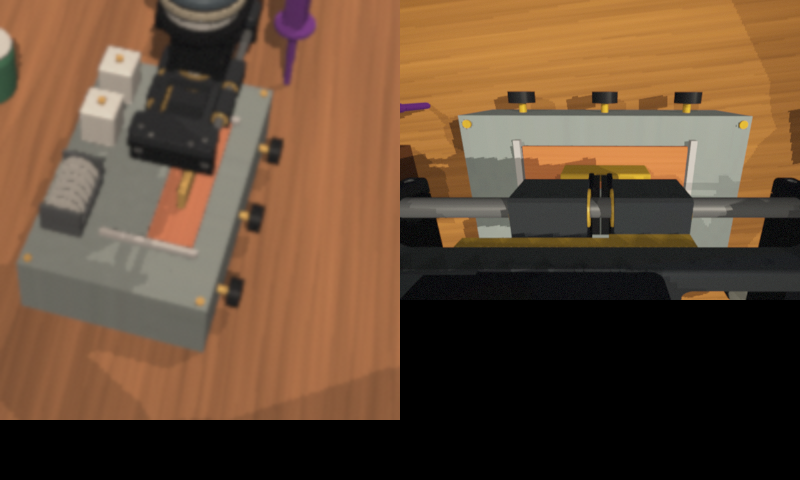

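```bash
python3 -c "
from w import *
t=get_image('top');s=get_image('side')
for n,a,b in [('far+y',(255.5,219.5),(280,311)),('near+y',(243.5,307.5),(372.5,339)),('near-y',(382.5,326.3),(406,225)),('lip-y',(334.7,295.5),(371.5,247)),('lip+y',(294.7,290),(361,282))]:
    print(n,[np.round(v,4) for v in two(t,a,s,b)])
"
```

```text
far+y [array([0.6671, 0.1102, 0.0656]), np.float64(0.0001)]
near+y [array([0.4906, 0.1306, 0.0534]), np.float64(0.0018)]
near-y [array([ 0.4608, -0.1487,  0.0654]), np.float64(0.0001)]
lip-y [array([ 0.5208, -0.0522,  0.0924]), np.float64(0.0002)]
lip+y [array([0.5289, 0.0266, 0.0792]), np.float64(0.0004)]
```

No contact force even though the TCP is nominally at the lip, so the true tip height is in doubt. I'll step back in front of the shutter and probe down gently onto the chassis top.

Request:
servo_tool(rows=[{"x": 0.045,"y": 0,"z": 0,"twist": 0,"claw": 0},{"x": 0.045,"y": 0,"z": 0,"twist": 0,"claw": 0},{"x": 0.045,"y": 0,"z": 0.004,"twist": 0,"claw": 0},{"x": 0.045,"y": 0,"z": 0.007,"twist": 0,"claw": 0},{"x": 0.045,"y": 0,"z": 0.01,"twist": 0,"claw": 0},{"x": 0.045,"y": 0,"z": 0.012,"twist": 0,"claw": 0},{"x": 0.045,"y": 0,"z": 0.012,"twist": 0,"claw": 0}])

```text
t: 7.35
eef_pos: [0.4819, -0.0105, 0.073]
eef_rot: [-0.166, -3.137, 0.0]
wrist_force: [-0.0, -0.4, 0.4]
width: 0.0005
grip_force: 0.0
```

Request:
servo_tool(rows=[{"x": 0,"y": 0,"z": 0.002,"twist": 0,"claw": 0},{"x": 0,"y": 0,"z": 0.003,"twist": 0,"claw": 0},{"x": 0,"y": 0,"z": 0.004,"twist": 0,"claw": 0},{"x": 0,"y": 0,"z": 0.005,"twist": 0,"claw": 0}])

```text
t: 7.85
eef_pos: [0.4819, -0.0104, 0.0682]
eef_rot: [0.166, 3.137, 0.0]
wrist_force: [0.6, 0.2, -0.5]
width: 0.0006
grip_force: 0.0
```

Request:
servo_tool(rows=[{"x": 0,"y": 0,"z": 0.001,"twist": 0,"claw": 0},{"x": 0,"y": 0,"z": 0.002,"twist": 0,"claw": 0},{"x": 0,"y": 0,"z": 0.003,"twist": 0,"claw": 0},{"x": 0,"y": 0,"z": 0.004,"twist": 0,"claw": 0}])

```text
t: 8.35
eef_pos: [0.4819, -0.0104, 0.0641]
eef_rot: [0.166, 3.137, 0.0]
wrist_force: [-0.1, 0.2, -0.4]
width: 0.0
grip_force: 0.0
```

Request:
servo_tool(rows=[{"x": 0,"y": 0,"z": 0.001,"twist": 0,"claw": 0},{"x": 0,"y": 0,"z": 0.002,"twist": 0,"claw": 0},{"x": 0,"y": 0,"z": 0.003,"twist": 0,"claw": 0},{"x": 0,"y": 0,"z": 0.004,"twist": 0,"claw": 0}])

```text
t: 8.85
eef_pos: [0.4819, -0.0104, 0.0601]
eef_rot: [0.166, 3.137, 0.0]
wrist_force: [-0.6, 0.2, -0.1]
width: 0.0005
grip_force: 0.0
```

```bash
python3 -c "
from w import *
lip();d=side();t=get_image('top')
w=cv2.imread('pics/w2.png')[:,:,::-1]
o=np.zeros((600,800,3),np.uint8);o[:420,:400]=cv2.resize(d['color'][180:390,270:470],(400,420));o[:300,400:]=cv2.resize(w[200:380,200:440],(400,300));o[300:,400:]=cv2.resize(t['color'][205:355,220:420],(400,300));cv2.imwrite('pics/m2.png',o[:,:,::-1])
"
```

```text
[ 0.48179277 -0.01043569  0.06004049] [-0.59615419  1.23110581 -0.60281834] tcp in chassis -0.0831
yellow (556, 280, 15, 13) 126.0
yellow (86, 279, 14, 13) 118.5
yellow (184, 242, 13, 12) 109.5
0 [241. 375.] [397. 376.]
0.035 [245. 431.] [393. 431.]
0.04 [245. 439.] [393. 439.]
[ 0.4818 -0.0105  0.0601] [ 1.3  0.2 -0.2] [ 0.05  0.04 -0.03]
cu (344, 260, 30, 43) 556.0
cu (384, 291, 16, 29) 282.5
cu (361, 238, 8, 14) 36.0
ye (359, 274, 5, 10) 25.0
ye (390, 285, 5, 5) 12.5
0 [[372.0, 243.0], [362.0, 274.0]] [[387.0, 240.0], [367.0, 302.0], [366.0, 235.0], [344.0, 297.0]]
0.035 [[355.0, 240.0], [344.0, 270.0]] [[370.0, 236.0], [349.0, 298.0], [349.0, 232.0], [326.0, 292.0]]
0.04 [[352.0, 239.0], [341.0, 270.0]] [[368.0, 236.0], [346.0, 297.0], [347.0, 231.0], [324.0, 292.0]]
tcp px [387.72779867 276.60563193]
```

View pics/m2.png

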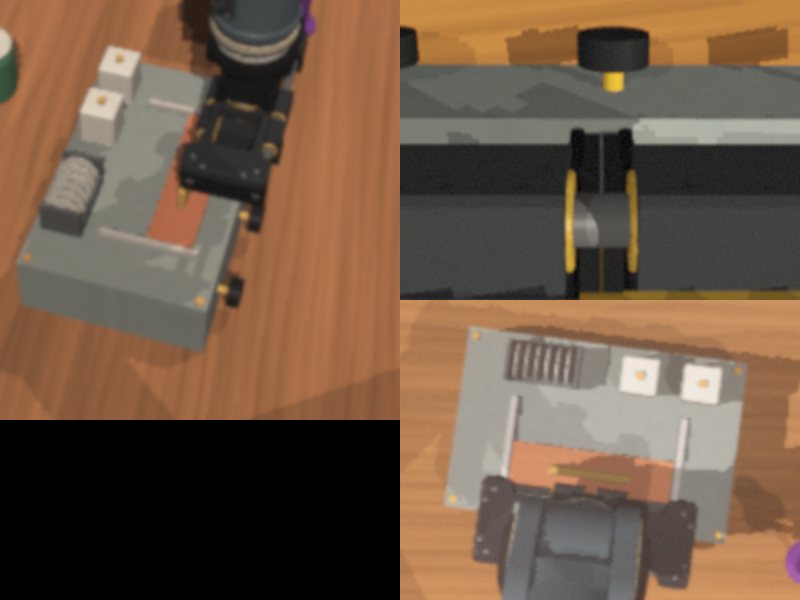

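Still no contact at a nominal z of 0.060, and the wrist view shows the fingertips still over the chassis top. I'll keep probing.

Request:
servo_tool(rows=[{"x": 0,"y": 0,"z": 0.0015,"twist": 0,"claw": 0},{"x": 0,"y": 0,"z": 0.003,"twist": 0,"claw": 0},{"x": 0,"y": 0,"z": 0.0045,"twist": 0,"claw": 0},{"x": 0,"y": 0,"z": 0.006,"twist": 0,"claw": 0}])

```text
t: 9.5
eef_pos: [0.4819, -0.0104, 0.0541]
eef_rot: [-0.166, -3.137, -0.0]
wrist_force: [-0.2, -0.2, -0.2]
width: 0.0007
grip_force: 0.0
```

```bash
python3 -c "
from h import *
s=manip.state();print({k:np.round(v,3) for k,v in s.items()})
d=get_image('wrist');c=d['color'];print(px(d,s['eef_pos']));H=cv2.cvtColor(c,cv2.COLOR_RGB2GRAY)
for col in(290,308,314,330,336,350):print(col,H[255:300:2,col])
"
```

```text
{'t': np.float64(9.5), 'joint_pos': array([-0.318,  0.347,  0.307,  2.13 , -0.163,  0.686,  1.562]), 'dq': array([ 0.008,  0.019, -0.006,  0.009, -0.012, -0.028,  0.01 ]), 'joint_efforts': array([-3.6000e-02, -3.5205e+01,  2.6600e+00, -1.6213e+01,  4.0000e-02,
        1.0100e-01, -8.0000e-03]), 'eef_pos': array([ 0.482, -0.01 ,  0.054]), 'eef_rot': array([-0.166, -3.137, -0.   ]), 'wrist_force': array([-0.203, -0.192, -0.173]), 'torque': array([ 0.034, -0.021,  0.019]), 'grip_force': np.float64(0.0), 'width': np.float64(0.001)}
[318.62186656 275.43284059]
290 [ 84  83  85  84  87  86  85  86  86  89 118 128 128 127 124 119  40  35
  40  39  33  38  35]
308 [102  95  84  85  88  86  85  87  88  85 110  64   7  16  17  20  20  14
  17  23  12  14  16]
314 [100 103  98  84  88  85  84  90  85  85 112 126  98  29  25  19  27  24
  27  25  22  21  18]
330 [196 162 105 101 102 100  92  85  86  84 112 116  67  27  24  22  30  21
  22  21  18  22  13]
336 [101 100 100 101 102 100 101  88  85  86 105  61  16  21  15  23  19   9
   3  16  14  19  19]
350 [102 102 104 102 103 105 101 103 103 100 135 169 172 170 154 148  51  39
  36  36  38  37  41]
```

Request:
servo_tool(rows=[{"x": 0,"y": 0,"z": 0.0015,"twist": 0,"claw": 0},{"x": 0,"y": 0,"z": 0.003,"twist": 0,"claw": 0},{"x": 0,"y": 0,"z": 0.0045,"twist": 0,"claw": 0},{"x": 0,"y": 0,"z": 0.006,"twist": 0,"claw": 0}])

```text
t: 10.05
eef_pos: [0.4819, -0.0104, 0.0481]
eef_rot: [-0.166, -3.137, -0.0]
wrist_force: [0.2, 0.1, -0.1]
width: 0.0005
grip_force: 0.0
```

```bash
python3 -c "
from w import *
s=manip.state();print(s['eef_pos'],s['wrist_force'])
d=get_image('wrist');G=cv2.cvtColor(d['color'],cv2.COLOR_RGB2GRAY)
print('edge top',px(d,C(-.09,0,.07)),'edge bottom',px(d,C(-.09,0,0)))
for z in (0.02,.04,.05,.06,.07,.08): print(z,px(d,C(-.083-.0095,0,z)).round(),px(d,C(-.083,0,z)).round())
for col in(290,308,321,336):print(col,G[200:300:4,col])
H=hsv(d);m=(H[...,0]>18)&(H[...,0]<32)&(H[...,1]>140)&(H[...,2]>150);m[380:]=0
for x in blobs(m,60)[:6]: print('yellow',cv2.boundingRect(x))
"
```

```text
[ 0.48185786 -0.01044409  0.04809374] [ 0.24136253  0.10106032 -0.1343297 ]
edge top [318.98686322 278.13225692] edge bottom [319.42128812 242.20489427]
0.02 [319. 247.] [319. 260.]
0.04 [319. 256.] [319. 271.]
0.05 [319. 261.] [319. 277.]
0.06 [319. 267.] [319. 283.]
0.07 [319. 274.] [319. 290.]
0.08 [319. 281.] [319. 298.]
290 [147 149 148 143 136 144 105 105 103  95 102  87 103  83  87  86  87  86
  87  89 126 126  31  38  40]
308 [147 152 144 141 142 142  30  25  22  27  28  25  92  86 103  87  89  88
  86  73  19  16  20  13  18]
321 [146 149 139 136 147  57  22  32  36  43  38  44  59 108  99 102  90  86
  85  84  64  60  55  57  57]
336 [148 141 139 137 148  66  31  39  49  53  53  52  58  90  97 101 104  95
  86  69  17  11  20   9  16]
yellow (71, 287, 16, 14)
yellow (571, 288, 16, 14)
yellow (322, 249, 13, 12)
yellow (468, 249, 13, 12)
yellow (176, 248, 14, 12)
yellow (299, 337, 6, 26)
```

Request:
servo_tool(rows=[{"x": 0,"y": 0,"z": 0.001,"twist": 0,"claw": 0},{"x": 0,"y": 0,"z": 0.002,"twist": 0,"claw": 0},{"x": 0,"y": 0,"z": 0.003,"twist": 0,"claw": 0},{"x": 0,"y": 0,"z": 0.004,"twist": 0,"claw": 0}])

```text
t: 10.6
eef_pos: [0.4819, -0.0104, 0.0442]
eef_rot: [0.166, 3.137, 0.0]
wrist_force: [-0.6, 1.0, -0.1]
width: 0.0004
grip_force: 0.0
```

Request:
servo_tool(rows=[{"x": 0,"y": 0,"z": 0.001,"twist": 0,"claw": 0},{"x": 0,"y": 0,"z": 0.002,"twist": 0,"claw": 0},{"x": 0,"y": 0,"z": 0.003,"twist": 0,"claw": 0},{"x": 0,"y": 0,"z": 0.004,"twist": 0,"claw": 0}])

```text
t: 11.1
eef_pos: [0.4819, -0.0105, 0.0401]
eef_rot: [-0.166, -3.137, -0.0]
wrist_force: [-0.3, -0.4, 0.6]
width: 0.0003
grip_force: 0.2
```

```bash
python3 -c "
from w import *
d=get_image('wrist');s=manip.state()
H=hsv(d);m=(H[...,0]>18)&(H[...,0]<32)&(H[...,1]>140)&(H[...,2]>150);m[380:]=0
for x in blobs(m,60)[:6]:
    r=cv2.boundingRect(x);q=(r[0]+r[2]/2-.5,r[1]+r[3]/2-.5);print('yellow',r,onz(d,q,.07))
print(d['eye'],d['eye']-s['eef_pos'])
cv2.imwrite('pics/w3.png',d['color'][:,:,::-1])
o=np.zeros((600,800,3),np.uint8);o[:480,:640]=d['color'];t=get_image('side')
o[:,400:]=0
o[:480,:400]=d['color'][:,120:520];o[:,400:]=cv2.resize(t['color'][150:360,300:440],(400,600),interpolation=cv2.INTER_CUBIC)
cv2.imwrite('pics/m3.png',o[:,:,::-1])
"
```

```text
yellow (61, 293, 15, 15) [ 0.47023372 -0.13798314  0.07      ]
yellow (582, 294, 14, 15) [0.49889963 0.1267723  0.07      ]
yellow (322, 253, 13, 12) [ 0.46204664 -0.00347991  0.07      ]
yellow (473, 254, 14, 11) [0.47021076 0.07091972 0.07      ]
yellow (299, 337, 6, 26) [ 0.5114442  -0.02265986  0.07      ]
yellow (171, 252, 13, 12) [ 0.45365672 -0.07754771  0.07      ]
[ 0.40786295 -0.00139935  0.23293519] [-0.07400399  0.00906702  0.19275998]
```

View pics/m3.png

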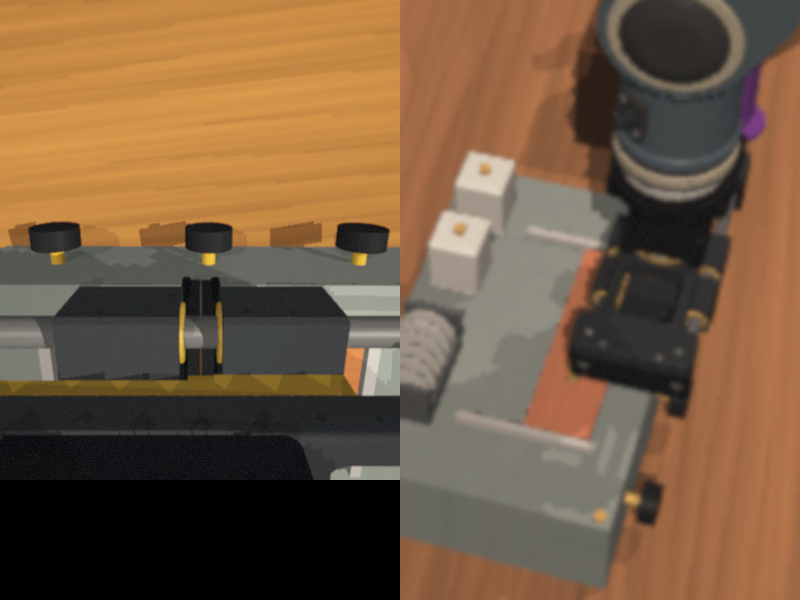

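Request:
servo_tool(rows=[{"x": 0,"y": 0,"z": 0.001,"twist": 0,"claw": 0},{"x": 0,"y": 0,"z": 0.002,"twist": 0,"claw": 0},{"x": 0,"y": 0,"z": 0.003,"twist": 0,"claw": 0},{"x": 0,"y": 0,"z": 0.004,"twist": 0,"claw": 0}])

```text
t: 11.7
eef_pos: [0.482, -0.0104, 0.0398]
eef_rot: [-0.167, -3.136, -0.003]
wrist_force: [-12.3, 0.2, 45.1]
width: 0.0005
grip_force: 22.5
```

Contact at a nominal z of 0.040, with 22 N on the pads. The chassis top is at 0.070, so the closed fingertips end about 30 mm short of the TCP, which matches the ray estimate from the wrist image. I'll lift and check whether that depends on the opening.

Request:
servo_tool(rows=[{"x": 0,"y": 0,"z": -0.03,"twist": 0,"claw": 0},{"x": 0,"y": 0,"z": -0.08,"twist": 0,"claw": 0},{"x": 0,"y": 0,"z": -0.08,"twist": 0,"claw": 0},{"x": 0,"y": 0,"z": -0.08,"twist": 0,"claw": 0}])

```text
t: 12.2
eef_pos: [0.4814, -0.0103, 0.1158]
eef_rot: [-0.166, -3.137, -0.0]
wrist_force: [0.9, 0.6, 0.6]
width: 0.0003
grip_force: 0.0
```

```bash
cat > f.py <<'E'
from w import *
import sys
d=get_image('wrist');G=cv2.cvtColor(d['color'],cv2.COLOR_RGB2GRAY);s=manip.state()
np.save('pics/'+sys.argv[1],d['color']);print(s['eef_pos'],s['width'],s['wrist_force'].round(1))
m=G<34
for c in range(200,445,6): 
    r=np.where(m[200:380,c])[0]; print(c,(r[0]+200 if len(r) else None),end='; ')
E
python3 f.py closed
```

```text
[ 0.480889   -0.01035877  0.11524248] 0.0007335633526976016 [-0.1 -0.9 -0.6]
200 206; 206 205; 212 205; 218 205; 224 205; 230 215; 236 288; 242 288; 248 288; 254 289; 260 290; 266 288; 272 288; 278 288; 284 288; 290 292; 296 288; 302 287; 308 279; 314 206; 320 205; 326 205; 332 205; 338 206; 344 289; 350 288; 356 291; 362 291; 368 289; 374 288; 380 288; 386 289; 392 288; 398 288; 404 288; 410 288; 416 290; 422 210; 428 205; 434 205; 440 205;
```

Request:
servo_tool(rows=[{"x": 0,"y": 0,"z": 0,"twist": 0,"claw": 100},{"x": 0,"y": 0,"z": 0,"twist": 0,"claw": 100},{"x": 0,"y": 0,"z": 0,"twist": 0,"claw": 100},{"x": 0,"y": 0,"z": 0,"twist": 0,"claw": 100},{"x": 0,"y": 0,"z": 0,"twist": 0,"claw": 100},{"x": 0,"y": 0,"z": 0,"twist": 0,"claw": 100}])

```text
t: 13.0
eef_pos: [0.4819, -0.0104, 0.1162]
eef_rot: [0.166, 3.137, 0.0]
wrist_force: [-0.2, 0.3, -0.0]
width: 0.0525
grip_force: 0.0
```

```bash
python3 f.py open; python3 -c "
import numpy as np,cv2
a=np.load('pics/closed.npy').astype(int);b=np.load('pics/open.npy').astype(int)
D=(abs(a-b).sum(2)>60).astype(np.uint8);n,l,s,c=cv2.connectedComponentsWithStats(D)
print();print([x.tolist() for x in s[1:] if x[4]>60])
G=b.mean(2)
for r in range(230,300,6): print(r,G[r,170:250:4].round().astype(int))"
```

```text
[ 0.48187772 -0.01043867  0.11625364] 0.0563881894890131 [-1.1  0.2 -1. ]
200 205; 206 204; 212 204; 218 204; 224 204; 230 212; 236 302; 242 296; 248 284; 254 278; 260 281; 266 281; 272 None; 278 None; 284 None; 290 None; 296 None; 302 None; 308 None; 314 205; 320 204; 326 204; 332 204; 338 205; 344 None; 350 None; 356 None; 362 None; 368 None; 374 281; 380 282; 386 278; 392 283; 398 294; 404 301; 410 307; 416 313; 422 211; 428 205; 434 204; 440 205; 
[[196, 202, 35, 4, 74], [310, 202, 34, 4, 76], [422, 202, 36, 5, 72], [45, 243, 39, 9, 183], [92, 242, 21, 10, 145], [132, 242, 390, 4, 604], [132, 248, 60, 12, 419], [193, 248, 41, 12, 356], [44, 258, 30, 6, 112], [94, 258, 22, 6, 91], [182, 261, 278, 128, 21967], [135, 267, 20, 6, 81], [442, 285, 139, 33, 3361], [64, 286, 135, 31, 3248], [54, 318, 160, 79, 8949], [464, 318, 135, 79, 7453], [450, 466, 56, 14, 654], [502, 466, 53, 14, 693]]
230 [ 95  95  90  94  96  96  96  95  94  97 110 157 153  90  95  96  97  94
  96  96]
236 [97 98 99 95 97 95 97 95 95 94 96 97 96 97 96 95 97 95 99 96]
242 [109 109 110 111 102 109 112 109 106 107 103 103 103 105 105 102  98 108
 103 104]
248 [172 171 170 171 172 171 164 161 140 147 167 161 142 172 167 171 171 171
 173 172]
254 [125 121 117 116 117 117 118 116 118 117 118 119 119 117 117 173 171 169
 146 138]
260 [121 116 116 117 117 117 117 118 118 117 117 117 117 116 119 118 117 118
 119 119]
266 [118 118 119 119 117 115 117 118 118 119 119 117 118 119 117 118 119 118
 120 118]
272 [116 117 119 118 117 117 117 115 118 118 116 115 119 118 117 118 118 120
 119 119]
278 [117 117 119 118 117 116 116 116 117 151 150  87  97 118 121 119 117 119
 120 119]
284 [118 118 119 117 121 118 117 118 118 150 150  96  99 100 101 105 102 100
 100  83]
290 [ 39  35  36  35  33  32  35  32  36  40 149 104 106 105 107 109 107 109
 103  17]
296 [ 35  38  34  38  33  30  35  37  44  40 138 123 106 109 103 108 107 103
  20  15]
```

The real finger ends sit 30 mm behind the nominal TCP at any opening. I'll allow for that from here on. Now the real shutter push.

Request:
servo_tool(rows=[{"x": 0,"y": 0,"z": 0.03,"twist": 0,"claw": 0},{"x": 0,"y": 0,"z": 0.05,"twist": 0,"claw": 0},{"x": 0,"y": 0,"z": 0.06,"twist": 0,"claw": 0},{"x": 0,"y": 0,"z": 0.06,"twist": 0,"claw": 0},{"x": 0,"y": 0,"z": 0.06,"twist": 0,"claw": 0},{"x": 0,"y": 0,"z": 0.06,"twist": 0,"claw": 0},{"x": -0.012,"y": 0,"z": 0.06,"twist": 0,"claw": 0},{"x": -0.022,"y": 0,"z": 0.06,"twist": 0,"claw": 0},{"x": -0.028,"y": 0,"z": 0.06,"twist": 0,"claw": 0},{"x": -0.034,"y": 0,"z": 0.06,"twist": 0,"claw": 0},{"x": -0.04,"y": 0,"z": 0.06,"twist": 0,"claw": 0},{"x": -0.046,"y": 0,"z": 0.06,"twist": 0,"claw": 0},{"x": -0.052,"y": 0,"z": 0.06,"twist": 0,"claw": 0},{"x": -0.056,"y": 0,"z": 0.06,"twist": 0,"claw": 0}])

```text
t: 14.8
eef_pos: [0.5376, -0.0165, 0.056]
eef_rot: [-0.166, -3.136, 0.0]
wrist_force: [-2.2, 0.4, -2.0]
width: 0.0001
grip_force: 1.1
```

```bash
sed -i 's/np.array(P)-s\["eef_pos"\]/np.array(P)-s["eef_pos"]-[0,0,.03]/' h.py; python3 -c "
from w import *
lip()"
```

```text
[ 0.53823993 -0.01649029  0.05604167] [-1.71938326  0.3924705  -1.14153456] tcp in chassis -0.0264
yellow (61, 178, 17, 15) 185.5
yellow (171, 151, 15, 15) 180.0
yellow (322, 151, 14, 16) 174.5
0 [231. 276.] [407. 276.]
0.035 [236. 344.] [402. 344.]
0.04 [237. 353.] [401. 353.]
```

Pushing at about 2 N, as expected. I'll go on to the stop.

Request:
servo_tool(rows=[{"x": -0.004,"y": 0,"z": 0,"twist": 0,"claw": 0},{"x": -0.007,"y": 0,"z": 0,"twist": 0,"claw": 0},{"x": -0.01,"y": 0,"z": 0,"twist": 0,"claw": 0},{"x": -0.012,"y": 0,"z": 0,"twist": 0,"claw": 0}])

```text
t: 15.35
eef_pos: [0.5496, -0.0177, 0.0562]
eef_rot: [-0.166, -3.137, 0.0]
wrist_force: [-2.7, 0.1, -1.3]
width: 0.0003
grip_force: 1.0
```

Request:
servo_tool(rows=[{"x": -0.001,"y": 0,"z": 0,"twist": 0,"claw": 0},{"x": -0.002,"y": 0,"z": 0,"twist": 0,"claw": 0},{"x": -0.002,"y": 0,"z": 0,"twist": 0,"claw": 0}])

```text
t: 15.72
eef_pos: [0.55, -0.0177, 0.0561]
eef_rot: [-0.166, -3.134, -0.001]
wrist_force: [-6.2, -0.3, 2.6]
width: 0.0007
grip_force: 2.9
```

Request:
servo_tool(rows=[{"x": 0.015,"y": 0,"z": 0,"twist": 0,"claw": 0},{"x": 0.015,"y": 0,"z": -0.06,"twist": 0,"claw": 0},{"x": 0.015,"y": 0,"z": -0.12,"twist": 0,"claw": 100},{"x": 0.015,"y": 0,"z": -0.18,"twist": 0,"claw": 100},{"x": 0.015,"y": 0,"z": -0.18,"twist": 0,"claw": 100}])

```text
t: 16.35
eef_pos: [0.5406, -0.0163, 0.2421]
eef_rot: [0.165, 3.123, 0.004]
wrist_force: [-0.5, -0.7, -0.5]
width: 0.0229
grip_force: 0.0
```

```bash
python3 -c "
from w import *
lip(); plan((.565,-.312,.25),-.107+np.pi/2)"
```

```text
[ 0.5383488  -0.01612228  0.23890484] [ 0.47966566 -0.30887184 -0.25390494] tcp in chassis -0.0263
yellow (285, 236, 79, 13) 551.5
yellow (306, 348, 42, 32) 391.5
yellow (252, 304, 13, 59) 342.5
0 [277. 201.] [360. 201.]
0.035 [279. 236.] [359. 236.]
0.04 [279. 241.] [359. 241.]
x y z twist [-0.0575 -0.2915  0.0187] 0.0014 j7 1.5
```

```bash
python3 -c "
from w import *
d=get_image('wrist');G=cv2.cvtColor(d['color'],cv2.COLOR_RGB2GRAY)
print([px(d,C(-.04+a*.008,b*.055,.07)).round(1).tolist() for a in(-1,1) for b in(-1,1)])
m=G<45;m[:150]=0;m[230:]=0;m[:,:220]=0;m[:,420:]=0
for x in blobs(m,80)[:4]:
    r=cv2.minAreaRect(x);print(cv2.boundingRect(x),r[0],r[1],r[2])
print(G[190:230:2,[260,300,320,340,380]])
H=hsv(d);y=(H[...,0]>18)&(H[...,0]<32)&(H[...,1]>140)&(H[...,2]>150);y[300:]=0
for x in blobs(y,15)[:9]: r=cv2.boundingRect(x);print(r,onz(d,(r[0]+r[2]/2-.5,r[1]+r[3]/2-.5),.07).round(4))
"
```

```text
[[266.3, 196.1], [371.8, 196.2], [267.0, 211.2], [371.2, 211.3]]
(274, 198, 40, 10) (293.5, 202.5) (9.0, 39.0) 90.0
[[176 177 176 176 176]
 [177 177 175 175 177]
 [177 178 178 177 177]
 [174 138 137 137 175]
 [176  39  51  44 174]
 [177  42  46  46 173]
 [175  44  47  52 173]
 [175  48  50  46 173]
 [177  57  47  50 173]
 [176  93  49  47 172]
 [175 112 103  97 173]
 [175 170 169 165 175]
 [176 177 176 176 176]
 [175 176 176 176 177]
 [174 177 175 176 175]
 [159 165 165 166 168]
 [156 160 158 157 154]
 [165 167 168 169 167]
 [166 167 167 168 166]
 [165 167 167 167 166]]
(285, 240, 79, 13) [ 0.5713 -0.0144  0.07  ]
(239, 145, 8, 9) [ 0.4615 -0.0853  0.07  ]
(402, 145, 8, 9) [0.4788 0.0775 0.07  ]
(627, 141, 9, 8) [0.4983 0.3025 0.07  ]
(321, 145, 7, 9) [ 0.4701 -0.0039  0.07  ]
(451, 160, 8, 7) [0.4978 0.1265 0.07  ]
(190, 159, 8, 7) [ 0.4688 -0.1368  0.07  ]
```

Request:
servo_tool(rows=[{"x": -0.055,"y": -0.29,"z": 0.02,"twist": 0,"claw": 100},{"x": -0.055,"y": -0.29,"z": 0.02,"twist": 0,"claw": 100},{"x": -0.055,"y": -0.29,"z": 0.02,"twist": 0,"claw": 100},{"x": -0.055,"y": -0.29,"z": 0.02,"twist": 0,"claw": 100},{"x": -0.055,"y": -0.29,"z": 0.02,"twist": 0,"claw": 100},{"x": -0.055,"y": -0.29,"z": 0.02,"twist": 0,"claw": 100},{"x": -0.055,"y": -0.29,"z": 0.02,"twist": 0,"claw": 100},{"x": -0.055,"y": -0.29,"z": 0.02,"twist": 0,"claw": 100}])

```text
t: 17.45
eef_pos: [0.561, -0.3083, 0.2155]
eef_rot: [-0.162, -3.137, -0.002]
wrist_force: [0.1, 0.5, -0.1]
width: 0.0862
grip_force: 0.0
```

```bash
python3 -c "
from w import *
d=get_image('wrist');s=manip.state();print(s['eef_pos'],s['width']);np.save('pics/hold',d['color'])
H=hsv(d);P=px(d,(.529,-.312,.169));Q=px(d,(.529,-.312,.103));print('pred top/guard',P,Q)
p=P.astype(int);print('hsv at top',H[p[1]-6:p[1]+7:3,p[0]-8:p[0]+9:4].reshape(-1,3).tolist())
for n,m in dict(pale=(H[...,1]<150)&(H[...,2]>140)&(H[...,0]>12)&(H[...,0]<32),black=H[...,2]<45,dark=(H[...,2]<75)&(H[...,0]<15)&(H[...,1]>80)).items():
    m=m.copy();m[288:]=0;m[:,:190]=0;m[:,460:]=0
    for x in blobs(m,150)[:3]: print(n,cv2.boundingRect(x),cv2.contourArea(x),cv2.minAreaRect(x),cv2.approxPolyDP(x,4,True)[:,0].tolist())
"
```

```text
[ 0.5610951  -0.30845096  0.21584271] 0.08695152756021789
pred top/guard [308.74793186 209.01035436] [311.10981816 195.69961516]
hsv at top [[19, 117, 59], [23, 191, 236], [23, 187, 234], [23, 183, 235], [23, 188, 233], [19, 176, 129], [23, 188, 235], [23, 186, 235], [23, 186, 235], [23, 190, 233], [20, 182, 160], [23, 189, 235], [23, 186, 235], [23, 186, 235], [23, 187, 234], [20, 173, 140], [23, 190, 236], [23, 191, 234], [23, 190, 235], [23, 188, 233], [15, 172, 110], [23, 187, 236], [23, 186, 234], [23, 190, 234], [23, 193, 234]]
```

```bash
cat > hd.py <<'E'
from w import *
d=get_image('wrist');s=manip.state();print(s['eef_pos'].round(4),s['width'])
H=hsv(d);m=(abs(H[...,0].astype(int)-23)<=2)&(H[...,2]>215)&(H[...,1]>165)
x=[b for b in blobs(m,60) if cv2.boundingRect(b)[1]<290]
for b in x[:4]:
    r=cv2.minAreaRect(b);q=cv2.boxPoints(r);W=np.array([onz(d,k,.169) for k in q])
    print(cv2.boundingRect(b),cv2.contourArea(b),r,'c',onz(d,r[0],.169).round(4),'sides',[np.linalg.norm(W[i]-W[i-1]).round(4) for i in range(4)],'yaw',np.degrees(np.arctan2(*(W[1]-W[0])[[1,0]])).round(1))
E
python3 hd.py
```

```text
[ 0.5611 -0.3087  0.2161] 0.08728635135261022
(302, 194, 32, 32) 769.0 ((317.5, 209.5), (31.0, 31.0), 90.0) c [ 0.5301 -0.3062  0.169 ] sides [np.float64(0.0219), np.float64(0.0214), np.float64(0.0219), np.float64(0.0219)] yaw 84.1
(605, 198, 35, 6) 169.5 ((622.0, 200.5), (5.0, 34.0), 90.0) c [ 0.5457 -0.0954  0.169 ] sides [np.float64(0.0036), np.float64(0.0235), np.float64(0.0036), np.float64(0.0236)] yaw 84.1
```

The handle top is clear at (317,209): a 22 mm square centred at (0.530, -0.307), already square to the hand. Descending to grip.

```bash
python3 -c "
from w import *
plan((.530,-.308,.119)); t=get_image('top')
for n,p in dict(purple=(431,342),orange=(536,290)).items(): print(n,onz(t,p,.165).round(3))"
```

```text
x y z twist [ 0.031  -0.0026  0.1271] 0 j7 2.09
purple [ 0.446 -0.226  0.165]
orange [ 0.544 -0.414  0.165]
```

Request:
servo_tool(rows=[{"x": 0.031,"y": -0.002,"z": 0,"twist": 0,"claw": 100},{"x": 0.031,"y": -0.002,"z": 0.0,"twist": 0,"claw": 100},{"x": 0.031,"y": -0.002,"z": 0.04,"twist": 0,"claw": 100},{"x": 0.031,"y": -0.002,"z": 0.08,"twist": 0,"claw": 100},{"x": 0.031,"y": -0.002,"z": 0.11,"twist": 0,"claw": 100},{"x": 0.031,"y": -0.002,"z": 0.126,"twist": 0,"claw": 100},{"x": 0.031,"y": -0.002,"z": 0.126,"twist": 0,"claw": 100}])

```text
t: 18.48
eef_pos: [0.5297, -0.3087, 0.0895]
eef_rot: [-0.165, -3.136, -0.001]
wrist_force: [0.5, 0.2, 0.1]
width: 0.0869
grip_force: 0.0
```

Request:
servo_tool(rows=[{"x": 0,"y": 0,"z": 0,"twist": 0,"claw": 5},{"x": 0,"y": 0,"z": 0,"twist": 0,"claw": 5},{"x": 0,"y": 0,"z": 0,"twist": 0,"claw": 5},{"x": 0,"y": 0,"z": 0,"twist": 0,"claw": 5},{"x": 0,"y": 0,"z": 0,"twist": 0,"claw": 5},{"x": 0,"y": 0,"z": 0,"twist": 0,"claw": 5},{"x": 0,"y": 0,"z": 0,"twist": 0,"claw": 5},{"x": 0,"y": 0,"z": 0,"twist": 0,"claw": 5}])

```text
t: 19.48
eef_pos: [0.5296, -0.3091, 0.0901]
eef_rot: [-0.166, -3.137, -0.0]
wrist_force: [0.4, 0.5, -0.2]
width: 0.0216
grip_force: 30.0
```

Gripped at 21.6 mm with 30 N. Lifting clear and hovering over the -y end of the slot.

Request:
servo_tool(rows=[{"x": 0,"y": 0,"z": -0.03,"twist": 0,"claw": 5},{"x": 0,"y": 0,"z": -0.07,"twist": 0,"claw": 5},{"x": 0,"y": 0,"z": -0.11,"twist": 0,"claw": 5},{"x": 0,"y": 0,"z": -0.12,"twist": 0,"claw": 5},{"x": 0,"y": 0,"z": -0.12,"twist": 0,"claw": 5},{"x": 0,"y": 0,"z": -0.12,"twist": 0,"claw": 5}])

```text
t: 20.23
eef_pos: [0.5286, -0.3084, 0.2082]
eef_rot: [-0.166, -3.134, -0.002]
wrist_force: [0.4, 1.3, -1.6]
width: 0.0219
grip_force: 30.0
```

```bash
cat >> w.py <<'E'
S=chassis((.5245+.0043*0,-.0112),-.107)  # slot frame: centre, y along slot
E
python3 -c "
from w import *
print(manip.state()['wrist_force'],manip.state()['width'])
plan(S(0,-.045,.24),-.107+np.pi/2)"
```

```text
[ 0.35782782  1.26765512 -1.62495885] 0.021917208075590014
x y z twist [ 0.0355  0.2501 -0.0013] 0.0013 j7 2.11
```

Request:
servo_tool(rows=[{"x": 0.035,"y": 0.25,"z": 0,"twist": 0,"claw": 5},{"x": 0.035,"y": 0.25,"z": 0,"twist": 0,"claw": 5},{"x": 0.035,"y": 0.25,"z": 0,"twist": 0,"claw": 5},{"x": 0.035,"y": 0.25,"z": 0,"twist": 0,"claw": 5},{"x": 0.035,"y": 0.25,"z": 0,"twist": 0,"claw": 5},{"x": 0.035,"y": 0.25,"z": 0,"twist": 0,"claw": 5},{"x": 0.035,"y": 0.25,"z": 0,"twist": 0,"claw": 5},{"x": 0.035,"y": 0.25,"z": 0,"twist": 0,"claw": 5}])

```text
t: 21.22
eef_pos: [0.521, -0.0585, 0.21]
eef_rot: [-0.171, -3.137, 0.001]
wrist_force: [-0.4, -1.0, -1.0]
width: 0.0219
grip_force: 30.0
```

```bash
python3 -c "
from w import *
d=get_image('wrist');s=manip.state();print(s['eef_pos'].round(4),s['wrist_force'].round(1))
G=cv2.cvtColor(d['color'],cv2.COLOR_RGB2GRAY)
print('slot ctr px',px(d,S(0,0,.07)),px(d,S(0,-.055,.07)),px(d,S(0,.055,.07)),'tip',px(d,s['eef_pos']-[0,0,.08]))
r0=int(px(d,S(0,0,.06))[1])
for y in range(-60,64,4):
    q=px(d,S(0,y/1000,.06));a,b=q.round().astype(int)
    print(y,a,b,G[b-4:b+5,a-1:a+2].mean().round(),end=' | ')
c=int(px(d,S(0,.02,.07))[0]);print();print(G[r0-20:r0+24:2,c])
"
```

```text
[ 0.5211 -0.0582  0.21  ] [ 0.1 -0.1 -1.4]
slot ctr px [367.90377825 222.03580847] [311.74196271 222.13065704] [424.0919758  221.94091534] tip [319.58891748 239.86861931]
-60 307 220 180.0 | -56 311 220 182.0 | -52 315 220 66.0 | -48 319 220 49.0 | -44 323 220 51.0 | -40 327 220 50.0 | -36 331 220 50.0 | -32 335 220 56.0 | -28 339 220 52.0 | -24 343 220 45.0 | -20 347 220 49.0 | -16 351 220 45.0 | -12 355 220 50.0 | -8 359 220 50.0 | -4 363 220 50.0 | 0 367 220 50.0 | 4 371 220 50.0 | 8 375 220 50.0 | 12 379 220 50.0 | 16 382 220 51.0 | 20 386 220 50.0 | 24 390 220 51.0 | 28 394 220 51.0 | 32 398 220 51.0 | 36 402 220 51.0 | 40 406 220 50.0 | 44 410 220 51.0 | 48 414 220 46.0 | 52 418 220 36.0 | 56 422 220 49.0 | 60 426 220 142.0 | 
[181 182 182 184 184 181 181 183 136  52  46  46  47  46  48  91 155 182
 182 181 183 147]
```

The slot floor reads a uniform 50 grey except around y = -32 to -16, a faint hint of where the hole is. I'll lower the tip to the strip near y = -47 and feel along.

Request:
servo_tool(rows=[{"x": 0,"y": 0,"z": 0.03,"twist": 0,"claw": 5},{"x": 0,"y": 0,"z": 0.055,"twist": 0,"claw": 5},{"x": 0,"y": 0,"z": 0.06,"twist": 0,"claw": 5},{"x": 0,"y": 0,"z": 0.065,"twist": 0,"claw": 5},{"x": 0,"y": 0,"z": 0.069,"twist": 0,"claw": 5},{"x": 0,"y": 0,"z": 0.072,"twist": 0,"claw": 5},{"x": 0,"y": 0,"z": 0.075,"twist": 0,"claw": 5},{"x": 0,"y": 0,"z": 0.075,"twist": 0,"claw": 5}])

```text
t: 22.28
eef_pos: [0.5218, -0.057, 0.1356]
eef_rot: [0.166, 3.136, 0.0]
wrist_force: [0.4, -0.3, 2.2]
width: 0.0219
grip_force: 30.0
```

The tip is on the strip, with about 3.6 N of spring force. Feeling along +y.

Request:
servo_tool(rows=[{"x": 0,"y": 0.002,"z": 0.0015,"twist": 0,"claw": 5},{"x": 0,"y": 0.004,"z": 0.0015,"twist": 0,"claw": 5},{"x": 0,"y": 0.006,"z": 0.0015,"twist": 0,"claw": 5},{"x": 0,"y": 0.008,"z": 0.0015,"twist": 0,"claw": 5}])

```text
t: 22.78
eef_pos: [0.5222, -0.049, 0.1338]
eef_rot: [0.166, 3.137, -0.0]
wrist_force: [0.4, -3.0, 3.3]
width: 0.0217
grip_force: 30.0
```

Request:
servo_tool(rows=[{"x": 0,"y": 0.002,"z": 0,"twist": 0,"claw": 5},{"x": 0,"y": 0.004,"z": 0,"twist": 0,"claw": 5},{"x": 0,"y": 0.006,"z": 0,"twist": 0,"claw": 5}])

```text
t: 23.15
eef_pos: [0.5219, -0.0416, 0.133]
eef_rot: [-0.165, -3.135, -0.002]
wrist_force: [-0.3, 0.2, -0.8]
width: 0.0213
grip_force: 30.0
```

The force fell to the free-hanging value: the tip has dropped in. A small lateral probe will help centre it.

Request:
servo_tool(rows=[{"x": 0,"y": 0.001,"z": 0,"twist": 0,"claw": 5},{"x": 0,"y": 0.002,"z": 0,"twist": 0,"claw": 5},{"x": 0,"y": 0.002,"z": 0,"twist": 0,"claw": 5}])

```text
t: 23.52
eef_pos: [0.5228, -0.0408, 0.1336]
eef_rot: [-0.166, -3.137, -0.0]
wrist_force: [0.5, -0.0, -1.4]
width: 0.0219
grip_force: 30.0
```

Request:
servo_tool(rows=[{"x": 0,"y": 0.001,"z": 0,"twist": 0,"claw": 5},{"x": 0,"y": 0.002,"z": 0,"twist": 0,"claw": 5},{"x": 0,"y": 0.002,"z": 0,"twist": 0,"claw": 5}])

```text
t: 23.9
eef_pos: [0.5231, -0.0389, 0.1337]
eef_rot: [0.166, 3.137, 0.0]
wrist_force: [0.7, -0.5, -1.0]
width: 0.0221
grip_force: 30.0
```

Still free in the hole. Pressing down now.

Request:
servo_tool(rows=[{"x": 0,"y": 0,"z": 0.003,"twist": 0,"claw": 5},{"x": 0,"y": 0,"z": 0.006,"twist": 0,"claw": 5},{"x": 0,"y": 0,"z": 0.009,"twist": 0,"claw": 5},{"x": 0,"y": 0,"z": 0.011,"twist": 0,"claw": 5},{"x": 0,"y": 0,"z": 0.013,"twist": 0,"claw": 5},{"x": 0,"y": 0,"z": 0.015,"twist": 0,"claw": 5},{"x": 0,"y": 0,"z": 0.017,"twist": 0,"claw": 5}])

```text
t: 24.78
eef_pos: [0.5235, -0.039, 0.1171]
eef_rot: [0.166, 3.136, 0.0]
wrist_force: [-0.4, -0.5, 5.8]
width: 0.0219
grip_force: 30.0
```

Request:
servo_tool(rows=[{"x": 0,"y": 0,"z": 0.001,"twist": 0,"claw": 5},{"x": 0,"y": 0,"z": 0.002,"twist": 0,"claw": 5},{"x": 0,"y": 0,"z": 0.003,"twist": 0,"claw": 5}])

```text
t: 25.15
eef_pos: [0.5235, -0.039, 0.1142]
eef_rot: [0.166, 3.136, 0.0]
wrist_force: [-0.9, -0.5, 6.7]
width: 0.0218
grip_force: 30.0
```

Request:
servo_tool(rows=[{"x": 0,"y": 0,"z": 0.001,"twist": 0,"claw": 5},{"x": 0,"y": 0,"z": 0.0015,"twist": 0,"claw": 5},{"x": 0,"y": 0,"z": 0.0015,"twist": 0,"claw": 5}])

```text
t: 25.52
eef_pos: [0.5236, -0.039, 0.1132]
eef_rot: [0.166, 3.136, 0.001]
wrist_force: [-1.0, -0.0, 9.4]
width: 0.0217
grip_force: 30.0
```

Request:
servo_tool(rows=[{"x": 0,"y": 0,"z": 0.001,"twist": 0,"claw": 5},{"x": 0,"y": 0,"z": 0.0015,"twist": 0,"claw": 5},{"x": 0,"y": 0,"z": 0.0015,"twist": 0,"claw": 5}])

```text
t: 25.9
eef_pos: [0.5239, -0.0391, 0.1128]
eef_rot: [0.166, 3.136, 0.001]
wrist_force: [-3.3, 1.0, 17.1]
width: 0.0219
grip_force: 30.0
```

Hard stop felt at 17 N, so the core is home. Lifting out and returning to the block.

Request:
servo_tool(rows=[{"x": 0,"y": 0,"z": -0.02,"twist": 0,"claw": 5},{"x": 0,"y": 0,"z": -0.05,"twist": 0,"claw": 5},{"x": 0,"y": 0,"z": -0.1,"twist": 0,"claw": 5},{"x": 0,"y": 0,"z": -0.1,"twist": 0,"claw": 5},{"x": 0,"y": 0,"z": -0.1,"twist": 0,"claw": 5}])

```text
t: 26.52
eef_pos: [0.5221, -0.0388, 0.2096]
eef_rot: [-0.166, -3.135, -0.0]
wrist_force: [-0.3, -0.1, -1.5]
width: 0.0218
grip_force: 30.0
```

```bash
python3 -c "
from w import *
plan((.5296,-.3091,.242),-.107+np.pi/2);print(manip.state()['wrist_force'])"
```

```text
x y z twist [-0.036  -0.268  -0.0025] 0.0014 j7 1.56
[-0.26443583 -0.12200589 -1.4970809 ]
```

Request:
servo_tool(rows=[{"x": -0.036,"y": -0.268,"z": 0,"twist": 0,"claw": 5},{"x": -0.036,"y": -0.268,"z": 0,"twist": 0,"claw": 5},{"x": -0.036,"y": -0.268,"z": 0,"twist": 0,"claw": 5},{"x": -0.036,"y": -0.268,"z": 0,"twist": 0,"claw": 5},{"x": -0.036,"y": -0.268,"z": 0,"twist": 0,"claw": 5},{"x": -0.036,"y": -0.268,"z": 0,"twist": 0,"claw": 5},{"x": -0.036,"y": -0.268,"z": 0,"twist": 0,"claw": 5},{"x": -0.036,"y": -0.268,"z": 0,"twist": 0,"claw": 5},{"x": -0.036,"y": -0.268,"z": 0,"twist": 0,"claw": 5}])

```text
t: 27.65
eef_pos: [0.5311, -0.3078, 0.2108]
eef_rot: [0.162, 3.137, 0.001]
wrist_force: [0.4, -0.2, -0.9]
width: 0.0219
grip_force: 30.0
```

```bash
python3 -c "
from w import *
plan((.5296,-.3091,.1205));d=get_image('top')
# shutter check: copper extent and block hole from top
H=hsv(d);m=(H[...,0]<13)&(H[...,1]>110)&(H[...,2]>150);m[:, :255]=0;m[:,390:]=0;m[:220]=0;m[335:]=0
for x in blobs(m,40)[:3]: r=cv2.boundingRect(x);print('cu',r)
for o in(0,.04): print(o,[px(d,C(-.04+o+a*.022,b*.08,.0745)).round().tolist() for a in(-1,1) for b in(-1,1)])"
```

```text
x y z twist [ 0.0014 -0.0016  0.1203] 0 j7 2.12
cu (277, 256, 82, 32)
0 [[354.0, 309.0], [274.0, 298.0], [357.0, 287.0], [277.0, 276.0]]
0.04 [[357.0, 289.0], [277.0, 278.0], [360.0, 267.0], [280.0, 256.0]]
```

The copper matches the fully open prediction. Lowering the tool into the block.

Request:
servo_tool(rows=[{"x": 0.001,"y": -0.001,"z": 0.0,"twist": 0,"claw": 5},{"x": 0.001,"y": -0.001,"z": 0.03,"twist": 0,"claw": 5},{"x": 0.001,"y": -0.001,"z": 0.06,"twist": 0,"claw": 5},{"x": 0.001,"y": -0.001,"z": 0.09,"twist": 0,"claw": 5},{"x": 0.001,"y": -0.001,"z": 0.11,"twist": 0,"claw": 5},{"x": 0.001,"y": -0.001,"z": 0.118,"twist": 0,"claw": 5},{"x": 0.001,"y": -0.001,"z": 0.12,"twist": 0,"claw": 5},{"x": 0.001,"y": -0.001,"z": 0.12,"twist": 0,"claw": 5}])

```text
t: 28.7
eef_pos: [0.53, -0.3105, 0.0915]
eef_rot: [0.166, 3.136, -0.001]
wrist_force: [0.4, -0.1, -0.7]
width: 0.0216
grip_force: 30.0
```

Request:
servo_tool(rows=[{"x": 0,"y": 0,"z": 0.001,"twist": 0,"claw": 5},{"x": 0,"y": 0,"z": 0.0015,"twist": 0,"claw": 5},{"x": 0,"y": 0,"z": 0.0015,"twist": 0,"claw": 5}])

```text
t: 29.08
eef_pos: [0.53, -0.3104, 0.0901]
eef_rot: [0.166, 3.136, -0.0]
wrist_force: [-1.3, 1.3, 5.7]
width: 0.0217
grip_force: 30.0
```

The guard is seated, so I'll release and go up.

Request:
servo_tool(rows=[{"x": 0,"y": 0,"z": 0,"twist": 0,"claw": 100},{"x": 0,"y": 0,"z": 0,"twist": 0,"claw": 100},{"x": 0,"y": 0,"z": 0,"twist": 0,"claw": 100},{"x": 0,"y": 0,"z": 0,"twist": 0,"claw": 100},{"x": 0,"y": 0,"z": 0,"twist": 0,"claw": 100},{"x": 0,"y": 0,"z": 0,"twist": 0,"claw": 100},{"x": 0,"y": 0,"z": 0,"twist": 0,"claw": 100},{"x": 0,"y": 0,"z": 0,"twist": 0,"claw": 100}])

```text
t: 30.08
eef_pos: [0.5295, -0.3102, 0.0892]
eef_rot: [0.166, 3.137, 0.0]
wrist_force: [0.5, 0.3, 0.1]
width: 0.0862
grip_force: 0.0
```

Request:
servo_tool(rows=[{"x": 0,"y": 0,"z": -0.03,"twist": 0,"claw": 100},{"x": 0,"y": 0,"z": -0.07,"twist": 0,"claw": 100},{"x": 0,"y": 0,"z": -0.12,"twist": 0,"claw": 100},{"x": -0.03,"y": 0,"z": -0.128,"twist": 0,"claw": 100},{"x": -0.03,"y": 0,"z": -0.128,"twist": 0,"claw": 100},{"x": -0.03,"y": 0,"z": -0.128,"twist": 0,"claw": 100}])

```text
t: 30.82
eef_pos: [0.5584, -0.3131, 0.2163]
eef_rot: [-0.166, -3.135, -0.001]
wrist_force: [-0.9, -0.7, 0.1]
width: 0.0873
grip_force: 0.0
```

```bash
python3 hd.py
```

```text
[ 0.5581 -0.3132  0.2163] 0.08704590009185675
(305, 197, 32, 32) 762.0 ((320.5, 212.5), (31.0, 31.0), 90.0) c [ 0.5298 -0.309   0.169 ] sides [np.float64(0.0221), np.float64(0.0215), np.float64(0.0221), np.float64(0.022)] yaw 83.9
(610, 200, 30, 6) 145.0 ((624.5, 202.5), (5.0, 29.0), 90.0) c [ 0.5452 -0.0978  0.169 ] sides [np.float64(0.0036), np.float64(0.0201), np.float64(0.0036), np.float64(0.0202)] yaw 83.9
```

The tool stands upright at its old spot: 22 mm square seen at the right height, within 3 mm of where it started. Handing in.

```bash
python3 -c "
from cell import workorder
print(workorder.close_job())"
```

```text
the job is handed in; nothing more can be done
None
```

I handed the job in at about 31 s; the system gave no verdict, but by force and camera readings the shutter is fully open, the trimmer is pressed to its stop, and the tool stands released in its block.

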